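# Empty the test nest and set its clamp screw

## Task

Push the ejector slide of the test jig all the way to its stop so that the USB stick held in the nest drops into the catch tray, and let the slide spring back. Then turn the winged thumbscrew clockwise until it seats, back it off a quarter turn, and finish still gripping its wing and holding it steady there. Leave the other things on the bench where they are.

Things in the scene. Friction and masses are not known exactly. Their poses are not given: they have to be found in the camera images.
- jig: Test jig fixed to the bench: aluminium base plate 130 x 222 mm, 12 mm high. Origin: centre of its underside, on the bench; x axis away from the robot, y to the left, z up (turned a little about z). An aluminium block 46 x 50 mm at x = 30, y = -5 mm carries the thumbscrew (block top 42 mm, collar 48 mm above the bench).
- nest_mouth (a point): Middle of the channel floor at the open end (mouth) of the nest, 26 mm above the bench. The nest is a straight channel that runs 92 mm from here along the jig's +y; over its walls it is 39 mm wide and 36 mm high (two small lips over the stick reach 39 mm). The stick leaves it through this mouth and drops into the tray.
- tray_floor (a point): Centre of the floor of the grey catch tray at the nest's mouth (the -y end of the jig), 12 mm above the bench. The tray is 52 mm (x) by 76 mm (y) inside, its walls stand 15 mm above its floor.
- stick_centre (a point): Centre of the plastic body of the USB stick in the nest (body 18 x 38 x 8 mm, metal plug 12 mm more towards the jig's -y; 15 g). It lies with its length along the jig's y, its front sticking out of the nest's mouth over the tray.
- ejector (a joint): Travel of the ejector slide in m: 0 at rest (held there by a spring), 0.035 at its stop; grows as the slide is pushed along the jig's -y direction, towards the nest's mouth. The spring pushes back with 1.5 N at rest and 3.6 N at the stop. The stick falls off the nest's floor in the last few millimetres; when let go the slide springs back to 0.
- ejector_tab (a point): Middle of the rear (+y) face of the ejector's upright black thumb tab, the face to push; moves with the slide. The tab is 26 mm wide (jig x), 9 mm thick (jig y) and reaches from 11 mm below to 11 mm above this point; its top is 65 mm above the bench at a spot with nothing behind it (towards +y) higher than 36 mm.
- thumbscrew (a joint): Angle of the thumbscrew in rad about its upright axis: 0 = seated (a hard stop), grows anticlockwise seen from above, as it is backed off; it begins 1.9 to 2.8 rad from its seat. A quarter turn is 1.57. It turns with about 0.04 N m of friction, stays where it is left, and does not rise or sink. Seated, its wing lies along the jig's x axis.
- screw_grip (a point): Centre of the thumbscrew's wing, on its axis, 77 mm above the bench; the wing is an upright steel bar 44 mm long, 10 mm thick and 26 mm high (13 mm below to 13 mm above this point), to be gripped across its thickness from above. The point turns with the screw: its x axis runs along the wing.
- tin: Bystander: small round tin 59 mm across, 23 mm high, left of the jig; origin at the centre of its underside. Leave alone.
- other_stick: Bystander: a USB stick 18 x 50 x 8 mm lying on the bench right of the jig; origin at the centre of its underside. Leave alone.
- cutters: Bystander: side cutters 52 x 108 x 10 mm lying behind the jig; origin at the centre of its underside. Leave alone.
Things that resemble listed ones, but are neither listed nor needed, are in the scene too. What is shaped like the part that bears stick_centre but blue is not meant.

How it is judged:
On the way, in this order (a step that is already met when the one before it is completed fails the run):
1. the ejector slide is pushed to its stop (value of joint ejector above 0.032 m), for 0.1 s.
2. the stick lies in the catch tray and the slide has sprung back (y of stick_centre in the frame of jig between -0.11 and -0.032 m and x of stick_centre in the frame of jig between -0.061 and -0.003 m and z of stick_centre in the frame of jig below 0.026 m and value of joint ejector below 0.004 m), for 0.2 s.
3. the thumbscrew is seated (value of joint thumbscrew below 0.06 rad), for 0.2 s.
At the end, for the whole second after the job is handed in: The thumbscrew stands still a quarter turn (1.57 rad, give or take 0.26) back from its seat with the fingers still gripping its wing (more than 2 N, grasp point within 30 mm of the wing's centre); the stick lies at rest in the catch tray and the ejector slide is back within 4 mm of rest (all of step 2 and value of joint thumbscrew between 1.31 and 1.83 rad and velocity of joint thumbscrew between -0.1 and 0.1 rad/s and contact force between the fingers and thumbscrew above 2 N and distance between the grasp point and screw_grip below 0.03 m and linear speed of stick below 0.02 m/s); the arm keeps its last pose, push and grip.
It fails at once if the tin, the other stick or the cutters were moved by more than 20 mm (distance of any of tin, other_stick, cutters from where it was at the start of the episode above 0.02 m).
It also fails if it takes over 61 s, if anything falls off the work surface, if the arm or the gripper's body presses on something with over 40 N, if the wrist force passes 120 N, or if a joint passes its speed limit or range.

## Robot

A 7-joint arm with a two-finger parallel gripper is mounted at the origin on a cart in front of the work surface, level with it; the furniture and walls round the work are solid. World frame = base frame: x ahead of the robot, y to its left, z up, the work surface at z = 0. Lengths are in m, angles in rad, forces in N, time in s.
With the tool pointing down it reaches from about 0.425 to 0.925 m from the base axis. Payload 6.8 kg.
Tool frame: the origin (TCP) lies at the very end of the fingers, on their centre line; the grasp point (between the pads) lies 19 mm behind it; z points along the fingers, y is the line along which they close (so a half turn about z gives the same grasp; the last joint's range is limited). The gripper opens to 85 mm and grips with 20 to 120 N. Pads are 22 mm wide; open, the fingers measure 114 mm over their backs; the gripper's body (76 mm by 85 mm) begins 54 mm behind the grasp point. The pads swing forward as they close: fully open they stand 13 mm farther back than shut.
Start: joints at [1.049, 0.477, 0.022, 1.555, -0.011, 1.109, -0.083], TCP at [0.271, -0.618, 0.231] pointing down, gripper open.
Joint ranges: [-2.96, 2.96], [-0.34, 2.1], [-1.41, 1.46], [0.24, 2.44], [-1.37, 4.51], [0.17, 1.92], [-2.96, 2.96]. Speed limits (rad/s): [2.39, 2.39, 3.14, 3.14, 3.14, 3.14, 3.14].

## Interface

Orientations are given as a unit quaternion [w, x, y, z].
In Python, from station import get_obs, read_camera, hand_in gives the robot as it stands.
- The arm moves only by the tool arm_command, never from a script. Its argument "commands" is one flat list of numbers, 7 for each row, row after row: the shift along the tool's x, y, z in m, then the turn, a rotation vector about the tool's x, y, z in degrees, then the opening, from 0 (shut) to 1 (fully open). In form: [tx, ty, tz, rx, ry, rz, fingers, tx, ty, tz, rx, ry, rz, fingers, ...]. A call has 1 to 8 rows; each row is the pose to reach, as a shift and turn from the pose commanded when the call began, along the tool's axes at that moment; what a row does not reach only later rows make up. A row lasts 1/10 s, in which the tool goes at most 50 mm and 8.59 degrees, less where a joint would pass 70% of its speed; a pose out of reach is approached as far as the arm can. A call with a gripper value outside its range is refused whole. The fingers move at their own pace and stop on an object; "force" is the grip in N (left out, the last holds). Time passes only in rows, so rows that repeat a pose let the fingers close. It gives the time, the measured TCP pose, the force, the opening and the grip force at its end, in the units of the state.
- get_obs(): the state, without advancing time (a new reading comes with each control period).
- read_camera(name): name is "scene" or "top" or "wrist"; returns a dict with "img" (480x640x3 uint8, red, green, blue), "camera_matrix" (3x3 intrinsics, pixels), "pose" (4x4, takes a point from camera to world coordinates). Camera axes: x right, y down, z forward; pixel columns grow to the right and rows downward; lengths in m; the calibration is good to about 2 mm. A picture is of the moment at which its call begins. There is no depth.
- hand_in(): hands the job in; it is judged then, once.
The state is a dict: "t": time; "q": joint angles; "joint_vel": joint speeds; "joint_torque": joint torques, N m; "eef_pos": TCP position; "tool_rot": TCP orientation; "contact_force": force on the tool from outside, world axes, zero at the start; "torque": the same for the moment, N m; "gripper_width": opening from 0.0 (shut) to 1.0 (fully open); "grasp_force": force on a finger pad.
Only numpy, scipy, OpenCV 4.12 (cv2) and the standard library are available. Lean on these libraries where they do the work, as an engineer would, in place of code of your own. Each camera call takes 0.05 s, during which the arm holds its last target. There are 200 camera calls.

## Working session

There is one attempt and no reset: what is moved stays moved. The work goes in short steps, Python scripts to look and compute and a tool call to move; the robot and the scene stay as the last step left them, time stands still between calls to the robot, and variables do not carry over. Pictures are saved under pics/ and viewed, at most 10 in all, crops included, and the job is handed in when it is done.

Besides the shell and the picture viewer there is one more tool, called after "Emit:" as name(argument=value, ...) on one line, values as JSON. arm_command: Moves the arm, as the interface text tells. Its arguments: {"type":"object","properties":{"commands":{"type":"array","items":{"type":"number"}},"force":{"type":"number"}},"required":["commands"]}

```bash
mkdir -p pics
cat > h.py <<'E'
import numpy as np, cv2, json
from station import get_obs, read_camera, hand_in
def snap(n,f):
    c=read_camera(n); cv2.imwrite('pics/'+f,c['img'][:,:,::-1]); np.savez('pics/'+f[:-4]+'.npz',**{k:np.array(v) for k,v in c.items()}); return c
def px(f,u,v,z):
    c=np.load('pics/'+f+'.npz'); T=c['pose']; d=T[:3,:3]@np.linalg.inv(c['camera_matrix'])@[u,v,1]; o=T[:3,3]
    return o+d*(z-o[2])/d[2]
def proj(f,P):
    c=np.load('pics/'+f+'.npz'); T=c['pose']; p=T[:3,:3].T@(np.array(P)-T[:3,3]); p=c['camera_matrix']@p; return p[:2]/p[2]
E
python3 - <<'E'
from h import *
np.set_printoptions(precision=4,suppress=True)
for n in('top','scene'):
    c=snap(n,n+'1.png'); print(c['camera_matrix'],c['pose'])
print(get_obs())
E
```

```text
[[442.0779   0.     314.956 ]
 [  0.     442.0779 237.5402]
 [  0.       0.       1.    ]] [[ 0.0025 -0.9867  0.1625  0.417 ]
 [-1.     -0.0026 -0.0004  0.0233]
 [ 0.0008 -0.1625 -0.9867  0.9364]
 [ 0.      0.      0.      1.    ]]
[[443.3607   0.     321.601 ]
 [  0.     443.3607 238.2018]
 [  0.       0.       1.    ]] [[ 0.8291 -0.285   0.481   0.1236]
 [-0.5586 -0.3857  0.7343 -0.6261]
 [-0.0238 -0.8775 -0.479   0.4937]
 [ 0.      0.      0.      1.    ]]
{'t': 0.1, 'q': array([ 1.0489,  0.4778,  0.0223,  1.5563, -0.0115,  1.1093, -0.0831]), 'joint_vel': array([ 0.0002, -0.0018, -0.0002,  0.0004,  0.0007, -0.001 , -0.0011]), 'joint_torque': array([  0.0031, -59.7766,   1.6131, -28.1957,   0.0128,   0.005 ,
         0.    ]), 'eef_pos': array([ 0.2712, -0.6175,  0.2304]), 'tool_rot': array([-0.0008,  0.9787,  0.2054, -0.0002]), 'contact_force': array([-0.418 ,  0.9574, -0.3426]), 'torque': array([ 0.0107, -0.0455, -0.0144]), 'grasp_force': 0.0, 'gripper_width': 0.9979047151422564}
```

View pics/top1.png

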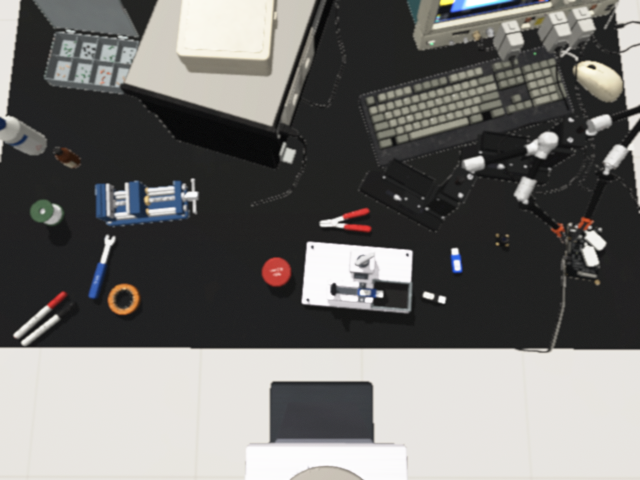

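View pics/scene1.png

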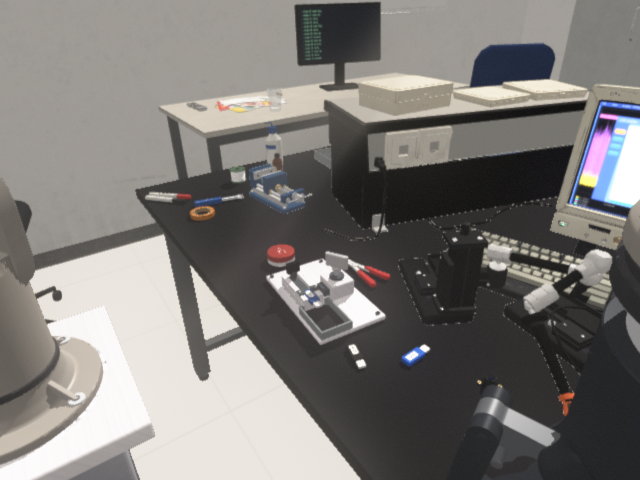

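The top view shows the jig at about (357,277), the wing at (363,260), the tab at (334,289) and the tray at (397,295). The tin is at (277,271) and the cutters at (347,221). Two sticks lie to the right, at (434,297) and (456,260). I'll enlarge the jig in both views.

Run:
```python
from h import *
a=cv2.imread('pics/top1.png')[232:322,295:420]; b=cv2.imread('pics/scene1.png')[240:345,255:395]
cv2.imwrite('pics/ca.png',np.vstack([cv2.resize(a,(750//2*2*500//750//1,360),interpolation=cv2.INTER_CUBIC)[:, :500]]))
A=cv2.resize(a,None,fx=6,fy=6,interpolation=cv2.INTER_CUBIC); cv2.imwrite('pics/ca.png',A)
cv2.imwrite('pics/cb.png',cv2.resize(b,None,fx=5,fy=5,interpolation=cv2.INTER_CUBIC))
```

```text
(no output)
```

View pics/ca.png

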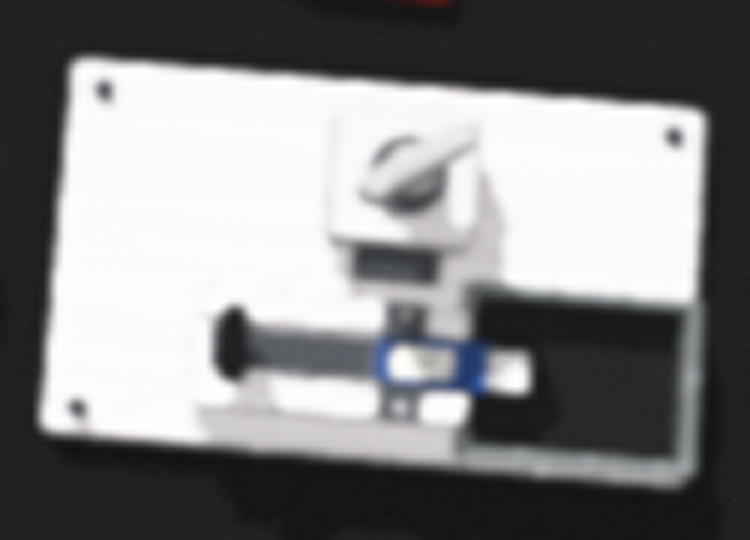

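View pics/cb.png

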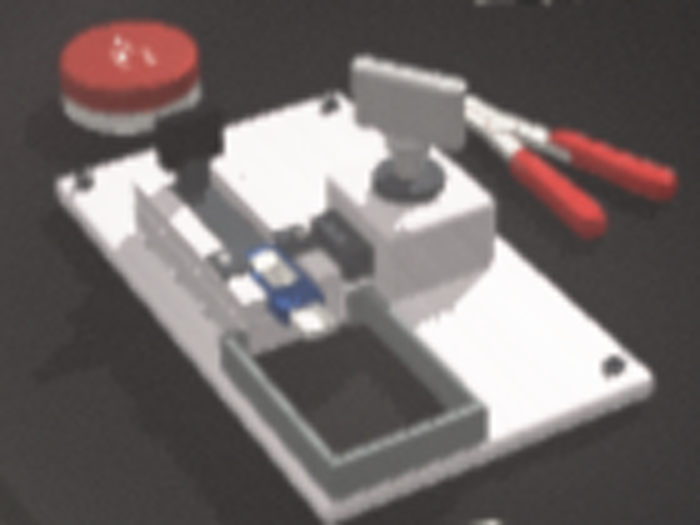

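The top crop shows the plate corners at (70,58), (708,108) and (40,432), and the tab top at about (232,342). The wing's top runs from about (368,192) to (478,130), pointing up and to the right. I'll work out where these are.

Run:
```python
from h import *
np.set_printoptions(precision=4,suppress=True)
f=lambda x,y,z:px('top1',(x+.5)/6-.5+295,(y+.5)/6-.5+232,z)
A,B,C=[f(*p,.012) for p in((70,58),(708,108),(40,432))]
print(A,B,C,np.linalg.norm(A-B),np.linalg.norm(A-C))
yaw=np.arctan2(*( (A-B)[:2]*[-1,1])); 
d=A-B; yaw=np.arctan2(-d[0],d[1]); R=np.array([[np.cos(yaw),-np.sin(yaw)],[np.sin(yaw),np.cos(yaw)]])
ctr=(B+C)[:2]/2; print('ctr',ctr,'yaw',np.degrees(yaw))
J=lambda P:R.T@(P[:2]-ctr)
print('screw axis',ctr+R@[.03,-.005])
for n,p in dict(tabtop=(232,342,.065),tabL=(215,345,.065),w1=(368,192,.09),w2=(478,130,.09),stick=(430,365,.036),mouth=(470,370,.036),trayR=(690,480,.027)).items():
    P=f(*p); print(n,P,J(P))
g=lambda x,y,z:px('scene1',(x+.5)/5-.5+255,(y+.5)/5-.5+240,z)
for n,p in dict(w1=(353,57,.09),w2=(466,82,.09),tabl=(160,120,.065),tabr=(222,127,.065),tablr=(160,165,.043),right=(650,380,.012),bot=(335,505,.012),left=(60,185,.012)).items():
    P=g(*p); print('s',n,P,J(P))
```

```text
[0.5613 0.0413 0.012 ] [ 0.5441 -0.1831  0.012 ] [0.4308 0.0509 0.012 ] 0.22512280822928013 0.13085185633625446
ctr [ 0.4874 -0.0661] yaw -4.384598358164169
screw axis [ 0.5169 -0.0734]
tabtop [ 0.4592 -0.0132  0.065 ] [-0.0322  0.0506]
tabL [ 0.4582 -0.0076  0.065 ] [-0.0336  0.0561]
w1 [ 0.5059 -0.0559  0.09  ] [0.0177 0.0116]
w2 [ 0.526  -0.0915  0.09  ] [ 0.0404 -0.0224]
stick [ 0.4531 -0.0811  0.036 ] [-0.0331 -0.0176]
mouth [ 0.4514 -0.0946  0.036 ] [-0.0337 -0.0311]
trayR [ 0.415  -0.1695  0.027 ] [-0.0643 -0.1086]
s w1 [ 0.5074 -0.051   0.09  ] [0.0187 0.0166]
s w2 [ 0.5297 -0.0891  0.09  ] [ 0.0439 -0.0197]
s tabl [ 0.4482 -0.0112  0.065 ] [-0.0433  0.0517]
s tabr [ 0.4641 -0.0288  0.065 ] [-0.0261  0.0354]
s tablr [ 0.4489 -0.0073  0.043 ] [-0.0429  0.0557]
s right [ 0.5398 -0.1807  0.012 ] [ 0.061  -0.1102]
s bot [ 0.417  -0.1701  0.012 ] [-0.0622 -0.1091]
s left [0.4321 0.046  0.012 ] [-0.0637  0.1076]
```

The measurements agree with the given sizes:
- **Jig:** centre about (0.487, -0.067), yaw -4.4°.
- **Wing:** about 125° (2.18 rad) from its seat, which is within the stated range.
- **Tab:** rear face at jig (-0.033, 0.055).

Next I'll plan the move to behind the tab with the fingers shut.

```bash
cat >> h.py <<'E'
from scipy.spatial.transform import Rotation as Ro
yaw=np.radians(-4.4); ctr=np.array([.487,-.0667])
def jw(x,y): c,s=np.cos(yaw),np.sin(yaw); return ctr+[c*x-s*y,s*x+c*y]
def plan(pts):
    "pts: (x,y,z,tool x angle deg); shifts from the present pose"
    o=get_obs(); w,x,y,z=o['tool_rot']; R=Ro.from_quat([x,y,z,w])
    for X,Y,Z,a in pts:
        T=Ro.from_euler('z',a,degrees=True)*Ro.from_rotvec([np.pi,0,0])
        print(np.round(R.inv().apply(np.array([X,Y,Z])-o['eef_pos']),4),np.round((R.inv()*T).as_rotvec(degrees=True),2))
E
python3 - <<'E'
from h import *
b=jw(-.0325,.085); print(b)
plan([(.35,-.35,.27,85.6),(*b,.23,85.6)])
E
```

```text
[0.4611169  0.02054285]
[ 0.1797 -0.2134 -0.0393] [-9.000e-02 -5.000e-02 -6.189e+01]
[ 0.4304 -0.5079  0.0012] [-9.000e-02 -5.000e-02 -6.189e+01]
```

Emit:
arm_command(commands=[0.18, -0.213, -0.04, 0, 0, -62, 0, 0.18, -0.213, -0.04, 0, 0, -62, 0, 0.18, -0.213, -0.04, 0, 0, -62, 0, 0.18, -0.213, -0.04, 0, 0, -62, 0, 0.18, -0.213, -0.04, 0, 0, -62, 0, 0.18, -0.213, -0.04, 0, 0, -62, 0, 0.18, -0.213, -0.04, 0, 0, -62, 0, 0.18, -0.213, -0.04, 0, 0, -62, 0], force=40)

```text
t: 0.9
eef_pos: [0.351, -0.3493, 0.2714]
tool_rot: [0.0, 0.731, 0.683, -0.0]
contact_force: [0.3, 0.1, 0.5]
gripper_width: -0.002
grasp_force: 0.0
```

Run:
```python
from h import *
b=jw(-.0325,.085)
plan([(*b,.2,85.6),(*b,.047,85.6)])
```

```text
[0.3765 0.0849 0.0714] [0.   0.01 0.53]
[0.3765 0.0849 0.2244] [0.   0.01 0.53]
```

Emit:
arm_command(commands=[0.377, 0.085, 0.071, 0, 0, 0.5, 0, 0.377, 0.085, 0.071, 0, 0, 0.5, 0, 0.377, 0.085, 0.071, 0, 0, 0.5, 0, 0.377, 0.085, 0.071, 0, 0, 0.5, 0, 0.377, 0.085, 0.071, 0, 0, 0.5, 0, 0.377, 0.085, 0.071, 0, 0, 0.5, 0, 0.377, 0.085, 0.071, 0, 0, 0.5, 0, 0.377, 0.085, 0.071, 0, 0, 0.5, 0])

```text
t: 1.7
eef_pos: [0.4636, 0.0214, 0.1999]
tool_rot: [-0.0, 0.736, 0.677, 0.0]
contact_force: [-0.1, -0.2, 0.1]
gripper_width: 0.0
grasp_force: 0.0
```

Run:
```python
from h import *
snap('wrist','w1.png')
b=jw(-.0325,.085)
plan([(*b,.2,85.6),(*b,.047,85.6),(*jw(-.0325,.028),.047,85.6)])
```

```text
[-0.0084 -0.0031 -0.0005] [ 0.05 -0.28  0.1 ]
[-0.0091 -0.0032  0.1525] [ 0.05 -0.28  0.1 ]
[-0.0661 -0.0033  0.1522] [ 0.05 -0.28  0.1 ]
```

View pics/w1.png

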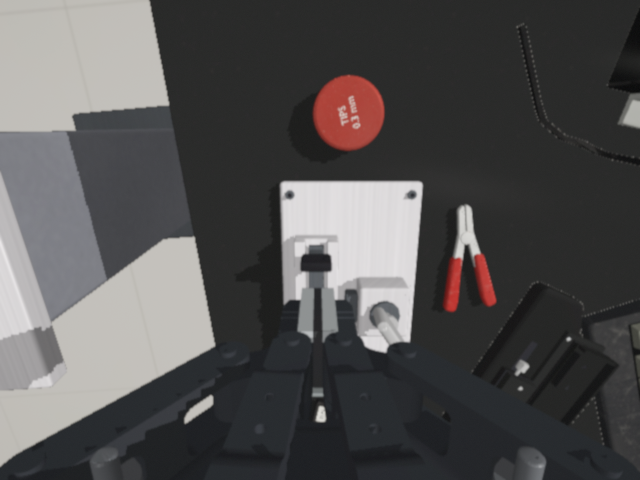

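The wrist view shows the shut fingers (u≈318) in line with the black tab (316,263), with the tin at (348,113) well clear. The arm was still settling when I took this, and its commanded pose is already on target. I'll go straight down.

Emit:
arm_command(commands=[0, 0, 0, 0, 0, 0, 0, 0, 0, 0, 0, 0, 0, 0, 0, 0, 0.04, 0, 0, 0, 0, 0, 0, 0.08, 0, 0, 0, 0, 0, 0, 0.12, 0, 0, 0, 0, 0, 0, 0.14, 0, 0, 0, 0, 0, 0, 0.153, 0, 0, 0, 0, 0, 0, 0.153, 0, 0, 0, 0])

```text
t: 2.55
eef_pos: [0.4626, 0.0175, 0.0463]
tool_rot: [-0.001, 0.737, 0.676, -0.001]
contact_force: [-1.0, 0.6, -0.2]
gripper_width: 0.005
grasp_force: 0.0
```

Run:
```python
from h import *
plan([(*jw(-.0325,.066),.047,85.6),(*jw(-.0325,.028),.047,85.6)]); print(get_obs()['eef_pos'])
```

```text
[-0.0161 -0.0016 -0.0007] [-0.14  0.05 -0.5 ]
[-0.0541 -0.0013 -0.0007] [-0.14  0.05 -0.5 ]
[0.46263801 0.01750396 0.04627019]
```

Emit:
arm_command(commands=[-0.012, -0.001, 0, 0, 0, 0, 0, -0.02, -0.001, 0, 0, 0, 0, 0, -0.026, -0.001, 0, 0, 0, 0, 0, -0.032, -0.001, 0, 0, 0, 0, 0, -0.038, -0.001, 0, 0, 0, 0, 0, -0.042, -0.001, 0, 0, 0, 0, 0, -0.045, -0.001, 0, 0, 0, 0, 0, -0.045, -0.001, 0, 0, 0, 0, 0])

```text
t: 3.35
eef_pos: [0.4593, -0.026, 0.0475]
tool_rot: [0.0, 0.736, 0.677, 0.0]
contact_force: [0.5, 3.2, 2.0]
gripper_width: -0.002
grasp_force: 1.5
```

Emit:
arm_command(commands=[-0.004, 0, 0, 0, 0, 0, 0, -0.006, 0, 0, 0, 0, 0, 0, -0.008, 0, 0, 0, 0, 0, 0, -0.008, 0, 0, 0, 0, 0, 0, -0.008, 0, 0, 0, 0, 0, 0])

```text
t: 3.85
eef_pos: [0.4587, -0.0332, 0.0475]
tool_rot: [0.0, 0.736, 0.677, 0.001]
contact_force: [1.5, 4.8, 1.6]
gripper_width: -0.002
grasp_force: 2.6
```

Emit:
arm_command(commands=[-0.002, 0, 0, 0, 0, 0, 0, -0.004, 0, 0, 0, 0, 0, 0, -0.005, 0, 0, 0, 0, 0, 0, -0.005, 0, 0, 0, 0, 0, 0, -0.005, 0, 0, 0, 0, 0, 0])

```text
t: 4.35
eef_pos: [0.4587, -0.0335, 0.0476]
tool_rot: [-0.001, 0.735, 0.679, 0.003]
contact_force: [0.8, 18.0, 3.4]
gripper_width: -0.002
grasp_force: 9.1
```

Run:
```python
from h import *
o=get_obs(); print(o['eef_pos'],o['contact_force'])
c=snap('scene','s2.png')
a=cv2.imread('pics/scene1.png')[240:345,255:395];b=c['img'][240:345,255:395,::-1]
cv2.imwrite('pics/s2c.png',cv2.resize(b,None,fx=5,fy=5,interpolation=cv2.INTER_CUBIC))
```

```text
[ 0.45869822 -0.0335285   0.04760237] [ 0.7859618  17.99452126  3.43596703]
```

View pics/s2c.png

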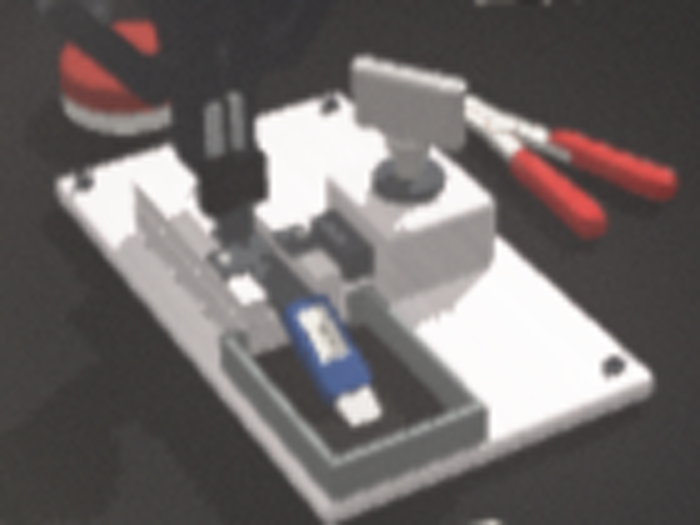

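The slide is at its stop: the force is 18 N with no further travel. The stick (crop 330,350) lies in the tray. I'll retract back along +y and then rise.

Emit:
arm_command(commands=[0.02, 0, 0, 0, 0, 0, 0, 0.04, 0, 0, 0, 0, 0, 0, 0.06, 0, 0, 0, 0, 0, 0, 0.06, 0, -0.04, 0, 0, 0, 0.3, 0.06, 0, -0.08, 0, 0, 0, 0.5, 0.06, 0, -0.11, 0, 0, 0, 0.6, 0.06, 0, -0.11, 0, 0, 0, 0.6, 0.06, 0, -0.11, 0, 0, 0, 0.6])

```text
t: 5.2
eef_pos: [0.462, 0.0197, 0.1571]
tool_rot: [0.0, 0.737, 0.676, -0.001]
contact_force: [1.0, -0.3, -0.2]
gripper_width: 0.602
grasp_force: 0.0
```

Run:
```python
from h import *
np.set_printoptions(precision=4,suppress=True)
o=get_obs(); print(o['eef_pos'],o['gripper_width'])
t=snap('top','t3.png'); c=snap('scene','s3.png')
a=cv2.resize(t['img'][232:322,295:420,::-1],None,fx=4,fy=4,interpolation=cv2.INTER_CUBIC)
b=cv2.resize(c['img'][250:345,270:395,::-1],None,fx=4,fy=4,interpolation=cv2.INTER_CUBIC)[:220]
b=cv2.resize(c['img'][250:345,270:395,::-1],(300,228)); cv2.imwrite('pics/tc.png',np.hstack([a,cv2.copyMakeBorder(b,0,360-228,0,0,cv2.BORDER_CONSTANT)]))
plan([(*jw(.03,-.005),.17,120.6),(*jw(.03,-.005),.075,120.6)])
```

```text
[0.462  0.0197 0.1571] 0.6020316141023438
[-0.089   0.063  -0.0142] [ -0.2    0.01 -35.44]
[-0.0889  0.0633  0.0808] [ -0.2    0.01 -35.44]
```

View pics/tc.png

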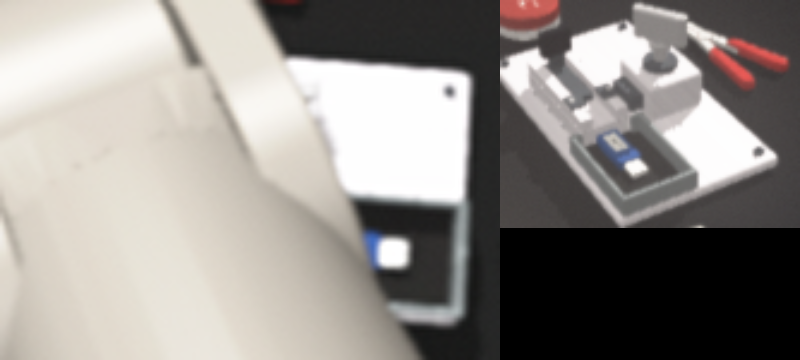

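The stick lies flat in the tray (plug at crop 393,253) and the tab has sprung back. Next I'll move above the wing, turned across it.

Emit:
arm_command(commands=[-0.089, 0.063, -0.014, 0, 0, -35, 0.6, -0.089, 0.063, -0.014, 0, 0, -35, 0.6, -0.089, 0.063, -0.014, 0, 0, -35, 0.6, -0.089, 0.063, -0.014, 0, 0, -35, 0.6, -0.089, 0.063, -0.014, 0, 0, -35, 0.6, -0.089, 0.063, -0.014, 0, 0, -35, 0.6, -0.089, 0.063, -0.014, 0, 0, -35, 0.6, -0.089, 0.063, -0.014, 0, 0, -35, 0.6])

```text
t: 6.1
eef_pos: [0.5178, -0.0724, 0.1711]
tool_rot: [-0.0, 0.499, 0.867, -0.0]
contact_force: [-0.3, 0.2, 0.2]
gripper_width: 0.6
grasp_force: 0.0
```

Run:
```python
from h import *
np.set_printoptions(precision=4,suppress=True)
o=get_obs(); print(o['eef_pos'],o['q'])
snap('wrist','w2.png')
plan([(*jw(.03,-.005),.17,120),(*jw(.03,-.005),.062,120)])
```

```text
[ 0.5178 -0.0724  0.1711] [ 0.5561  0.3715 -0.6533  1.9426  0.2814  0.9189  0.2893]
[-0.0006 -0.0019  0.0012] [-0.02  0.    0.18]
[-0.0006 -0.0019  0.1092] [-0.02  0.    0.18]
```

View pics/w2.png

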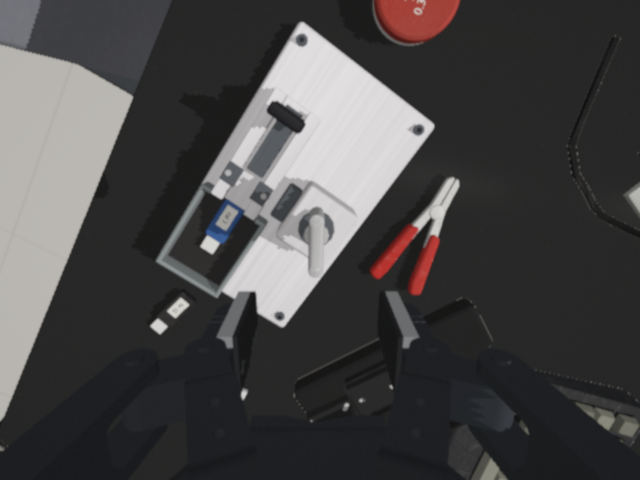

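In the wrist view the wing (316,240) stands upright and centred between the fingers (239 and 398). I'll descend and then close.

Emit:
arm_command(commands=[0, 0, 0.04, 0, 0, 0, 0.6, 0, -0.001, 0.07, 0, 0, 0, 0.6, 0, -0.001, 0.09, 0, 0, 0, 0.6, 0, -0.001, 0.108, 0, 0, 0, 0.6, 0, -0.001, 0.108, 0, 0, 0, 0.6, 0, -0.001, 0.108, 0, 0, 0, 0.6])

```text
t: 6.75
eef_pos: [0.5173, -0.0731, 0.0636]
tool_rot: [-0.0, 0.498, 0.867, -0.0]
contact_force: [0.9, 0.3, 0.2]
gripper_width: 0.599
grasp_force: 0.0
```

Emit:
arm_command(commands=[0, 0, 0, 0, 0, 0, 0.3, 0, 0, 0, 0, 0, 0, 0, 0, 0, 0, 0, 0, 0, 0, 0, 0, 0, 0, 0, 0, 0, 0, 0, 0, 0, 0, 0, 0, 0, 0, 0, 0, 0, 0, 0, 0, 0, 0, 0, 0, 0, 0], force=40)

```text
t: 7.45
eef_pos: [0.5175, -0.0739, 0.0644]
tool_rot: [0.001, 0.499, 0.867, -0.0]
contact_force: [-2.4, -1.0, 8.2]
gripper_width: 0.109
grasp_force: 44.3
```

Run:
```python
from h import *
np.set_printoptions(precision=4,suppress=True)
o=get_obs(); print(o)
plan([(*jw(.03,-.005),.062,120)])
```

```text
{'t': 7.45, 'q': array([ 0.4787,  0.5225, -0.5713,  2.0207,  0.4261,  0.7151,  0.1671]), 'joint_vel': array([ 0.0007, -0.0002, -0.0006, -0.0002, -0.0009,  0.0003, -0.0001]), 'joint_torque': array([ -0.6889, -46.1709,  -6.4575, -18.4511,   0.0488,  -0.8631,
         0.0054]), 'eef_pos': array([ 0.5175, -0.0739,  0.0644]), 'tool_rot': array([ 0.0006,  0.4987,  0.8668, -0.0003]), 'contact_force': array([-2.4353, -0.9523,  8.1545]), 'torque': array([-0.2087,  0.5672,  0.0118]), 'grasp_force': 44.32187866419554, 'gripper_width': 0.10905617180506842}
[ 0.0004 -0.0008  0.0024] [0.   0.08 0.17]
```

The wing is gripped: the opening is about 9.3 mm, matching its 10 mm thickness. Clockwise seen from above is +rz about the tool.

Emit:
arm_command(commands=[0, 0, 0, 0, 0, 7, 0, 0, 0, 0, 0, 0, 14, 0, 0, 0, 0, 0, 0, 21, 0, 0, 0, 0, 0, 0, 28, 0, 0, 0, 0, 0, 0, 35, 0, 0, 0, 0, 0, 0, 42, 0, 0, 0, 0, 0, 0, 49, 0, 0, 0, 0, 0, 0, 56, 0])

```text
t: 8.25
eef_pos: [0.5164, -0.0741, 0.0644]
tool_rot: [0.0, 0.849, 0.529, -0.001]
contact_force: [-6.8, -1.4, 9.8]
gripper_width: 0.108
grasp_force: 44.9
```

Emit:
arm_command(commands=[0, 0, 0, 0, 0, 7, 0, 0, 0, 0, 0, 0, 14, 0, 0, 0, 0, 0, 0, 21, 0, 0, 0, 0, 0, 0, 28, 0, 0, 0, 0, 0, 0, 35, 0, 0, 0, 0, 0, 0, 42, 0, 0, 0, 0, 0, 0, 49, 0, 0, 0, 0, 0, 0, 56, 0])

```text
t: 9.05
eef_pos: [0.5158, -0.0732, 0.0644]
tool_rot: [-0.0, 0.998, 0.069, -0.001]
contact_force: [-6.7, 1.1, 12.2]
gripper_width: 0.107
grasp_force: 45.3
```

Run:
```python
from h import *
np.set_printoptions(precision=4,suppress=True)
o=get_obs(); print(o)
plan([(*jw(.03,-.005),.062,-4.4)])
```

```text
{'t': 9.05, 'q': array([ 0.0926,  0.4595, -0.0881,  2.0484,  0.0653,  0.6387, -1.4714]), 'joint_vel': array([-0.2513, -0.0125,  0.3072,  0.0172, -0.2294, -0.0274, -1.0029]), 'joint_torque': array([  1.7075, -44.0636,  -0.349 , -20.3391,   0.4976,  -2.3347,
         1.2831]), 'eef_pos': array([ 0.5158, -0.0732,  0.0644]), 'tool_rot': array([-0.0002,  0.9976,  0.0691, -0.0012]), 'contact_force': array([-6.7245,  1.0872, 12.2307]), 'torque': array([0.1413, 1.5891, 0.0244]), 'grasp_force': 45.333507880568504, 'gripper_width': 0.10748365828436629}
[0.0007 0.0009 0.0024] [-0.02  0.14 12.32]
```

Emit:
arm_command(commands=[0, 0, 0, 0, 0, 3, 0, 0, 0, 0, 0, 0, 6, 0, 0, 0, 0, 0, 0, 9, 0, 0, 0, 0, 0, 0, 12, 0, 0, 0, 0, 0, 0, 14, 0, 0, 0, 0, 0, 0, 16, 0, 0, 0, 0, 0, 0, 16, 0, 0, 0, 0, 0, 0, 16, 0])

```text
t: 9.85
eef_pos: [0.5158, -0.0729, 0.0644]
tool_rot: [0.0, 0.998, -0.066, -0.001]
contact_force: [-7.7, 0.3, 14.3]
gripper_width: 0.109
grasp_force: 56.8
```

Run:
```python
from h import *
np.set_printoptions(precision=4,suppress=True)
o=get_obs(); print(o['torque'],o['joint_torque'],o['contact_force'],o['q'])
plan([(*jw(.03,-.005),.062,-4.4)])
```

```text
[0.1236 1.7201 1.1272] [  0.8279 -43.3498   1.9075 -20.1005  -0.7864  -2.4795  -1.1209] [-7.7158  0.3369 14.2614] [ 0.0355  0.4579 -0.0185  2.0523  0.0143  0.6341 -1.6955]
[0.0009 0.0009 0.0024] [ 0.03  0.15 -3.17]
```

A torque of 1.13 N m, against 0.02 before, shows the screw is at its hard stop. I'll hold briefly, then back off 92° (−rz).

Emit:
arm_command(commands=[0, 0, 0, 0, 0, 0, 0, 0, 0, 0, 0, 0, 0, 0, 0, 0, 0, 0, 0, 0, 0, 0, 0, -0.001, 0, 0, -7, 0, 0, 0, -0.001, 0, 0, -14, 0, 0, 0, -0.002, 0, 0, -21, 0, 0, 0, -0.002, 0, 0, -28, 0, 0, 0, -0.002, 0, 0, -35, 0])

```text
t: 10.65
eef_pos: [0.5158, -0.0736, 0.0645]
tool_rot: [-0.0, 0.971, 0.238, -0.001]
contact_force: [-0.5, -0.7, -9.5]
gripper_width: 0.108
grasp_force: 42.9
```

Emit:
arm_command(commands=[0, 0, 0, 0, 0, -7, 0, 0, 0, 0, 0, 0, -14, 0, 0, 0, 0, 0, 0, -21, 0, 0, 0, 0, 0, 0, -28, 0, 0, 0, 0, 0, 0, -35, 0, 0, 0, 0, 0, 0, -42, 0, 0, 0, 0, 0, 0, -49, 0, 0, 0, 0, 0, 0, -53, 0])

```text
t: 11.45
eef_pos: [0.5166, -0.0741, 0.0645]
tool_rot: [-0.0, 0.764, 0.646, -0.0]
contact_force: [2.3, -1.4, -11.6]
gripper_width: 0.111
grasp_force: 42.4
```

Emit:
arm_command(commands=[0, 0, 0, 0, 0, -2, 0, 0, 0, 0, 0, 0, -4, 0, 0, 0, 0, 0, 0, -4, 0, 0, 0, 0, 0, 0, -4, 0, 0, 0, 0, 0, 0, -4, 0, 0, 0, 0, 0, 0, -4, 0])

```text
t: 12.05
eef_pos: [0.5166, -0.0741, 0.0646]
tool_rot: [-0.0, 0.742, 0.67, -0.001]
contact_force: [3.8, -4.0, -20.4]
gripper_width: 0.108
grasp_force: 41.0
```

Run:
```python
from h import *
np.set_printoptions(precision=4,suppress=True)
o=get_obs(); print(o['torque'],o['contact_force'],o['joint_vel'],o['eef_pos'])
plan([(*jw(.03,-.005),.062,85.6)])
c=snap('scene','s4.png')
cv2.imwrite('pics/s4c.png',cv2.resize(c['img'][225:345,235:395,::-1],None,fx=5,fy=5,interpolation=cv2.INTER_CUBIC))
```

```text
[-0.8078 -0.989   0.0527] [  3.8458  -3.954  -20.3905] [-0.0006  0.0002 -0.0008 -0.0008  0.0001 -0.0009  0.0016] [ 0.5166 -0.0741  0.0646]
[ 0.0001 -0.0001  0.0026] [-0.06  0.04 -1.46]
```

View pics/s4c.png

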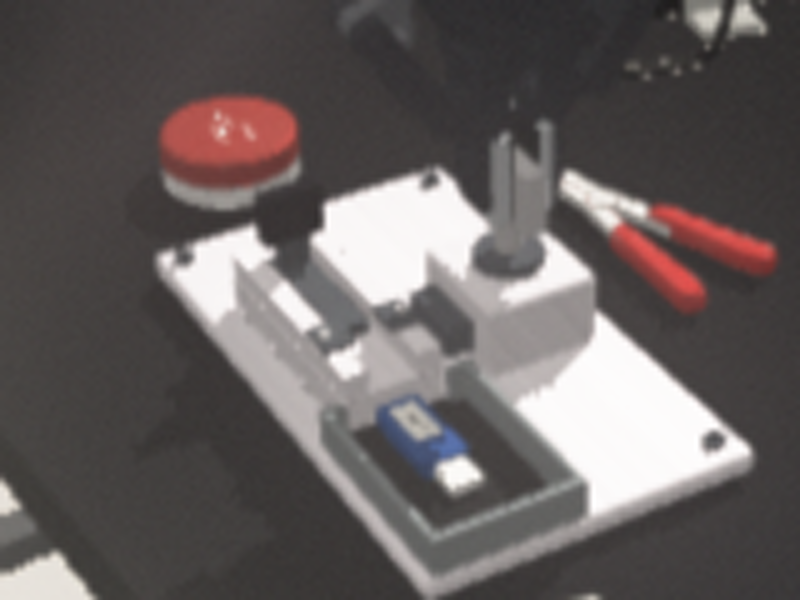

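The wing stands about 88° back from its seat and is still gripped. The stick is flat in the tray (425,445), the tab is at rest, and the tin and cutters haven't moved. I'll ease the slight vertical pull and settle.

Emit:
arm_command(commands=[0, 0, 0.001, 0, 0, 0, 0, 0, 0, 0.001, 0, 0, 0, 0, 0, 0, 0.001, 0, 0, 0, 0, 0, 0, 0.001, 0, 0, 0, 0, 0, 0, 0.001, 0, 0, 0, 0])

```text
t: 12.6
eef_pos: [0.5167, -0.0741, 0.0645]
tool_rot: [0.0, 0.742, 0.67, -0.001]
contact_force: [-1.3, -5.3, -5.4]
gripper_width: 0.113
grasp_force: 43.7
```

Run:
```python
from h import *
o=get_obs(); print(o['contact_force'],o['torque'],o['tool_rot'],o['grasp_force'],abs(o['joint_vel']).max())
if o['grasp_force']>20 and abs(o['contact_force']).max()<40: print(hand_in())
```

```text
[-1.2641118  -5.27663471 -5.39250877] [-1.08001714  0.21997413 -0.00260611] [ 6.79090262e-05  7.42159754e-01  6.70222736e-01 -6.14671283e-04] 43.74709580093622 0.0015933594973263686
the job is handed in; nothing more can be done
None
```

I've handed the job in, with no verdict shown: the stick is in the tray, the slide sprang back, and the thumbscrew was seated, backed off about 88° by tool angle, and is still held at about 44 N.

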